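Swing back the lamp arm and load the keyed lens cell

TASK

On the flask viewer, swing the lamp arm up and over, past its balance point, so that it stays leaning back on its stop by itself. Then take the lens cell that has a lug on its rim and set it in the viewer's collar, turned so that its lug drops into the collar's slot and the cell sits fully home, level with the collar. Keep the cell upright, and do not knock over or push aside the other things on the bench.

Things in the scene. Friction and masses are not known exactly. Their poses are not given: they have to be found in the camera images.
- lamp_arm (a joint): angle of the viewer's lamp arm, rad: 0 = folded level over the collar, 1.57 = upright, 1.95 = leaning back on its stop. 0.4 kg, 2.5 N at the bar to lift; falls by its weight to 0 or 1.95 from either side of about 1.6. Steel U frame: two side bars 10 mm wide, joined by the grip bar at the free end, with a white lamp head 84 mm across, 26 mm thick between them, 90 mm from the hinge.
- grip_bar (a point): middle of the dark round grip bar across the free end of the lamp arm: 13 mm thick, 114 mm free length, parallel to the hinge axis and 195 mm from it, 100 mm above the bench when folded, 56 mm free gap to the lamp head. Its axes turn with the arm: x along the bar, y outward from the hinge.
- hinge (a point): middle of the lamp arm's hinge axis, 100 mm above the bench; fixed to the viewer and level: x = the hinge axis, y = the direction in which the folded arm points, z up. The arm turns about +x (grip bar up, then over to the -y side).
- seat (a point): centre of the collar's floor on the flask viewer, 60 mm above the bench, axes as hinge. Viewer: fixed white box 200 (x) x 260 (y) x 60 mm high, seat at its centre. Collar: aluminium ring 94 mm inside, about 128 mm outside, 12 mm high, cut by one slot 23 mm wide on the +x side. Hinge brackets: to 112 mm above the bench, at y = -90 mm, x = +-78 mm.
- slot (a point): in the middle of the collar's slot, on the floor, 52 mm from the seat's centre along the seat's +x.
- cell_center (a point): the lens cell to load, at its centre half-way up (26 mm above its underside); z up, x towards its lug. Dark steel, 0.3 kg: foot flange 90 mm across, 12 mm thick; above it a round barrel 48 mm across up to 52 mm high, lens on top; one lug at the foot, 18 mm wide, 12 mm high, out to 57 mm from the axis. Seated, its underside is on the collar's floor, the flange level with the collar's top.
- lug (a point): middle of the cell's lug, at the underside, 52 mm from the cell's axis along the cell's x.
- spare_center (a point): a spare lens cell, not to be used: same flange and barrel widths, but 72 mm high and with no lug; point half-way up (36 mm).
- beaker_center (a point): glass beaker 68 mm across, 90 mm high, standing; point half-way up.
- bottle_center (a point): amber bottle 60 mm across, 120 mm high, standing; point half-way up.
- flask_a_center (a point): clear culture flask lying flat, 126 x 75 x 34 mm, neck towards its x; point half-way up.
- flask_b_center (a point): another culture flask like it, 126 x 75 x 34 mm, lying behind on the bench.
- dishes_center (a point): stack of clear round dishes, 90 mm across, 58 mm high; point half-way up.
- thermos_center (a point): steel bottle 72 mm across, 210 mm high, standing; point half-way up.
Things that resemble listed ones, but are neither listed nor needed, are in the scene too. Leave any turquoise look-alike of the part that bears cell_center alone.

How it is judged:
On the way, in this order (a step that is already met when the one before it is completed fails the run):
1. the lamp arm leans back on its stop (over 1.85 rad), let go, nothing of the robot touching it (value of joint lamp_arm above 1.85 rad and contact force between each of the arm, the fingers and lamp_arm below 0.2 N), for 0.3 s.
2. the lens cell is fully home in the collar with its lug in the slot (z of lug in the frame of seat below 0.003 m and distance between lug and slot below 0.007 m and angle between cell_center's own z axis and vertical below 0.05 rad), for 0.2 s.
At the end, for the whole second after the job is handed in: The lamp arm leans back on its stop by itself (over 1.85 rad); the lugged lens cell rests fully home in the collar: lug within 7 mm of the slot's middle and its underside within 3 mm of the collar's floor, axis within 5 mm of the collar's centre, level to 0.05 rad, at rest (all of step 2 and value of joint lamp_arm above 1.85 rad and horizontal distance between cell_center and seat below 0.005 m and linear speed of cell below 0.02 m/s); the robot touches nothing.
It fails at once if the lens cell was tipped over (more than 0.6 rad) (angle between cell_center's own z axis and vertical above 0.6 rad).
It fails at once if another thing on the bench was pushed aside (over 30 mm) or knocked over (distance of any of spare_center, beaker_center, bottle_center, flask_a_center, flask_b_center, dishes_center, thermos_center from where it was at the start of the episode above 0.03 m).
It also fails if it takes over 64 s, if anything falls off the work surface, if the arm or the gripper's body presses on something with over 40 N, if the wrist force passes 120 N, or if a joint passes its speed limit or range.

ROBOT

A 7-joint arm with a two-finger parallel gripper is mounted at the origin on the work surface. World frame = base frame: x ahead of the robot, y to its left, z up, the work surface at z = 0. Lengths are in m, angles in rad, forces in N, time in s.
With the tool pointing down it reaches from about 0.425 to 0.875 m from the base axis. Payload 8.4 kg.
Tool frame: the origin (TCP) lies midway between the tips of the shut fingers; the grasp point (between the pads) lies 19 mm behind it; z points along the fingers, y is the direction in which the jaws open and shut (so a half turn about z gives the same grasp; the last joint's range is limited). The gripper opens to 85 mm and grips with 20 to 120 N. Pads are 22 mm wide; open, the fingers measure 114 mm over their backs; the gripper's body (76 mm by 85 mm) begins 54 mm behind the grasp point. The pads swing forward as they close: fully open they stand 13 mm farther back than shut.
Start: joints at [-1.291, 0.333, 0.04, 1.465, -0.013, 1.343, -0.059], TCP at [0.24, 0.604, 0.231] pointing down, gripper open.
Joint ranges: [-2.58, 2.58], [-0.38, 2.09], [-1.3, 1.39], [0.25, 2.4], [-1.5, 4.64], [0.08, 2.09], [-2.65, 2.65]. Speed limits (rad/s): [2.22, 2.22, 2.79, 2.79, 3.14, 3.14, 3.14].

INTERFACE

Orientations are given as a rotation vector (axis times angle).
In Python, from rig import ctrl gives the robot as it stands. The module is installed in compiled form; this text tells all that it offers.
- The arm moves only by the shell command python3 -m handwheel 'ROWS' [OPENING] [FORCE]. ROWS is JSON, a list of rows, each a list of 4 numbers: the shift along the tool's x, y, z in mm, then the turn about the tool's z in rad. In form: [[tx, ty, tz, spin], ...]. A call has 1 to 12 rows; each row shifts and turns the commanded pose from where the row before left it, along the tool's axes as they then stand; what a row does not reach is not made up. A row lasts 1/8 s, in which the tool goes at most 62.5 mm and 10.7 degrees, less where a joint would pass 70% of its speed; a pose out of reach is approached as far as the arm can. A call with a gripper value outside its range is refused whole. OPENING is the opening, from 0 (shut) to 1 (fully open), set as the call begins (- or left out, the last holds). The fingers move at their own pace and stop on an object; FORCE is the grip in N (left out, the last holds). Time passes only in rows, so rows that do not move let the fingers close. It gives the time, the measured TCP pose, the force and the opening at its end, in the units of the state.
- ctrl.get_state(): the state, without advancing time (a new reading comes with each control period).
- ctrl.grab_frame(name): name is "side" or "top" or "wrist"; returns the picture (400x640x3 uint8, blue, green, red); there is no depth.
- ctrl.get_calibration(name): a dict with "K" (3x3 intrinsics, pixels), "position" and "orientation" of the camera in the world; the wrist camera has in their place "mount" (4x4, takes a point from camera to tool coordinates, whose origin is the TCP and whose axes are the flange's). Camera axes: x right, y down, z forward; pixel columns grow to the right and rows downward; lengths in m; the calibration is good to about 2 mm. A picture is of the moment at which its call begins: read the wrist's pose just before it. get_calibration takes no time and is no camera call.
- ctrl.close_job(): hands the job in, once; it reports no verdict.
Trained networks look in the newest picture that a camera, given by its name, has taken for a name from the list of things; names that differ only in an ending like _2 or _b are one class to them, and where a whole thing is asked for, a point or a joint stands for the part that bears it (a point fixed in the world has none). Each returns a list of dicts, best first, with "conf" (0 to 1); they miss things now and then, are a little off and sometimes report something else, mostly with a low value. They report only what shows in the picture. A call takes as long as a camera call. They do not tell look-alikes from the thing itself.
- ctrl.recognise(label, camera): "box" ([left, top, right, bottom] in pixels, round what is visible of it).
- ctrl.pinpoint(label, camera): "at" ([column, row] in pixels: a listed point, or the origin of a listed thing).
The state is a dict: "time_s": time; "qpos": joint angles; "qvel": joint speeds; "tau": joint torques, N m; "ee_pos": TCP position; "eef_rot": TCP orientation; "contact_force": force on the tool from outside, world axes, zero at the start; "torque": the same for the moment, N m; "gripper_width": finger opening in m.
Only numpy, scipy, OpenCV 4.12 (cv2) and the standard library are available. Lean on these libraries where they do the work, as an engineer would, in place of code of your own. Each camera call takes 0.05 s, during which the arm holds its last target.

## Working session

There is one attempt and no reset: what is moved stays moved. The work goes in short steps, Python scripts to look and compute and a shell command to move; the robot and the scene stay as the last step left them, time stands still between calls to the robot, and variables do not carry over. Pictures are saved under pics/ and viewed, and the job is handed in when it is done.

```bash
mkdir -p pics; cat > h.py <<'E'
import numpy as np, cv2
from rig import ctrl
from scipy.spatial.transform import Rotation as R
def cam(n,st=None):
    c=ctrl.get_calibration(n); K=np.array(c['K'])
    if 'mount' in c:
        st=st or ctrl.get_state(); M=np.array(c['mount'])
        T=np.eye(4);T[:3,:3]=R.from_rotvec(st['eef_rot']).as_matrix();T[:3,3]=st['ee_pos']
        W=T@M; return K,W[:3,3],W[:3,:3]
    o=np.array(c['orientation'],float)
    Rm=o if o.shape==(3,3) else (R.from_rotvec(o).as_matrix() if o.size==3 else R.from_quat(o).as_matrix())
    return K,np.array(c['position']),Rm
def atz(C,px,z):
    K,p,Rm=C; d=Rm@np.linalg.solve(K,[px[0],px[1],1.]); return p+d*(z-p[2])/d[2]
def proj(C,X):
    K,p,Rm=C; v=K@(Rm.T@(np.array(X)-p)); return v[:2]/v[2]
def tri(C1,p1,C2,p2):
    A=[];b=[]
    for C,px in((C1,p1),(C2,p2)):
        K,p,Rm=C; d=Rm@np.linalg.solve(K,[px[0],px[1],1.]); d/=np.linalg.norm(d)
        Q=np.eye(3)-np.outer(d,d);A.append(Q);b.append(Q@p)
    return np.linalg.lstsq(np.vstack(A),np.hstack(b),rcond=None)[0]
E
python3 - <<'E'
from h import *
print(ctrl.get_calibration('top'),ctrl.get_calibration('side'),ctrl.get_calibration('wrist'))
s=ctrl.get_state();print(s)
for n in('top','side','wrist'):
    cv2.imwrite(f'pics/{n}0.png',ctrl.grab_frame(n))
np.set_printoptions(precision=1,suppress=True)
for n in('top','side'):
  for l in 'grip_bar hinge seat slot cell_center lug spare_center beaker_center bottle_center flask_a_center dishes_center thermos_center'.split():
    print(n,l,[(np.array(d['at']).round(0).tolist(),round(d['conf'],2)) for d in ctrl.pinpoint(l,n)][:4])
E
```

```text
{'K': array([[384.03835222,   0.        , 320.29344418],
       [  0.        , 384.03835222, 194.59540977],
       [  0.        ,   0.        ,   1.        ]]), 'position': array([ 0.47701655, -0.09367135,  1.18869728]), 'orientation': array([-2.20513787,  2.16878001, -0.10109073])} {'K': array([[379.98028397,   0.        , 321.51388541],
       [  0.        , 379.98028397, 198.16607489],
       [  0.        ,   0.        ,   1.        ]]), 'position': array([-0.05492147, -0.87906051,  0.82375696]), 'orientation': array([-2.09260962,  0.77290562, -0.37346488])} {'K': array([[298.89342357,   0.        , 322.55552748],
       [  0.        , 298.89342357, 200.90080893],
       [  0.        ,   0.        ,   1.        ]]), 'mount': array([[ 2.51704008e-04, -9.44714965e-01, -3.27892623e-01,
         8.47340504e-02],
       [ 9.99999848e-01,  3.98596102e-04, -3.80782378e-04,
        -1.09392583e-03],
       [ 4.90427533e-04, -3.27892477e-01,  9.44714922e-01,
        -1.42424271e-01],
       [ 0.00000000e+00,  0.00000000e+00,  0.00000000e+00,
         1.00000000e+00]])}
{'time_s': 0.0, 'qpo
[... 1129 characters left out ...]
], 0.68)]
top flask_a_center [([442.0, 246.0], 0.56)]
top dishes_center [([463.0, 205.0], 0.69)]
top thermos_center [([446.0, 160.0], 0.81)]
side grip_bar [([306.0, 201.0], 0.93)]
side hinge []
side seat [([323.0, 219.0], 0.64), ([350.0, 181.0], 0.63)]
side slot [([339.0, 212.0], 0.89)]
side cell_center [([207.0, 191.0], 0.83), ([281.0, 172.0], 0.75), ([250.0, 179.0], 0.57)]
side lug [([224.0, 192.0], 0.82), ([279.0, 172.0], 0.78)]
side spare_center [([265.0, 162.0], 0.85)]
side beaker_center [([233.0, 166.0], 0.71)]
side bottle_center [([249.0, 177.0], 0.85)]
side flask_a_center [([374.0, 309.0], 0.64)]
side dishes_center [([419.0, 296.0], 0.61)]
side thermos_center [([428.0, 238.0], 0.78)]
```

View pics/top0.png

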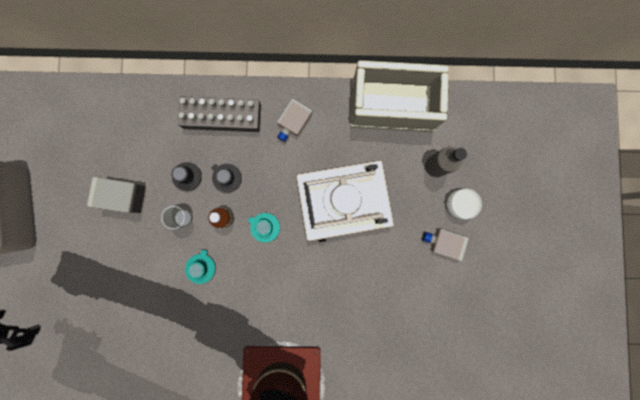

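View pics/side0.png

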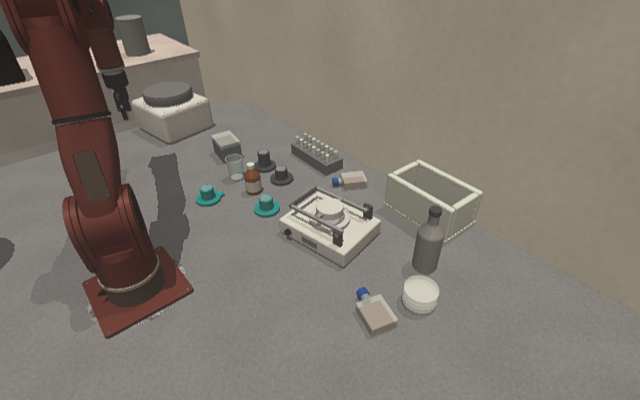

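View pics/wrist0.png

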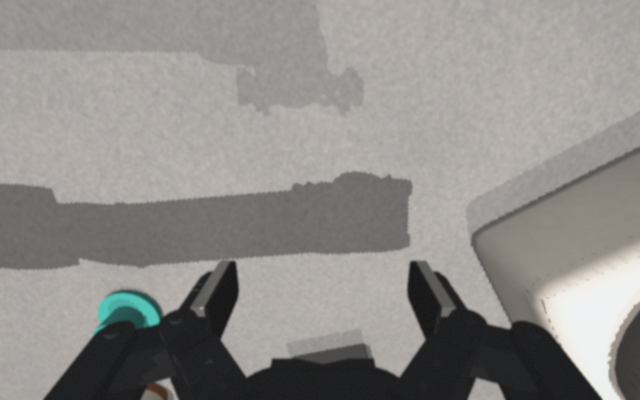

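```bash
python3 - <<'E'
from h import *
np.set_printoptions(precision=3,suppress=True)
T=cam('top');S=cam('side')
print(S[2][:,2],T[2])
def p(n,px,z):print(n,atz(T,px,z))
p('grip',(308,204),.1);p('hinge',(377,192),.1);p('seat',(344,202),.06);p('slot',(340,183),.06)
p('cell',(226,176),.026);p('lug',(214,170),.0);p('spare',(180,172),.036);p('beaker',(178,216),.045);p('bottle',(220,220),.06);p('fa',(442,246),.017);p('dish',(463,205),.03);p('therm',(446,160),.1);p('tq1',(264,227),.026)
print('tri grip',tri(T,(308,204),S,(306,201)),'slot',tri(T,(340,183),S,(339,212)),'seat',tri(T,(344,202),S,(323,219)),'cell',tri(T,(226,176),S,(281,172)))
p('fb',(294,117),.017)
t=cv2.imread('pics/top0.png');s=cv2.imread('pics/side0.png')
cv2.imwrite('pics/t0z.png',cv2.resize(t[140:260,150:410],None,fx=3,fy=3,interpolation=cv2.INTER_CUBIC))
cv2.imwrite('pics/s0z.png',cv2.resize(s[130:270,200:400],None,fx=4,fy=4,interpolation=cv2.INTER_CUBIC))
E
```

```text
[ 0.513  0.621 -0.593] [[ 0.016 -0.997  0.079]
 [-1.    -0.017 -0.012]
 [ 0.014 -0.079 -0.997]]
grip [ 0.536 -0.073  0.1  ]
hinge [ 0.574 -0.269  0.1  ]
seat [ 0.546 -0.178  0.06 ]
slot [ 0.602 -0.165  0.06 ]
cell [0.621 0.179 0.026]
lug [0.643 0.223 0.   ]
spare [0.63  0.316 0.036]
beaker [0.497 0.312 0.045]
bottle [0.487 0.184 0.06 ]
fa [ 0.42  -0.481  0.017]
dish [ 0.545 -0.542  0.03 ]
therm [ 0.67  -0.467  0.1  ]
tq1 [0.469 0.06  0.026]
tri grip [ 0.54  -0.074  0.077] slot [ 0.605 -0.167  0.053] seat [ 0.541 -0.174  0.064] cell [0.619 0.177 0.037]
fb [ 0.811 -0.023  0.017]
```

View pics/t0z.png

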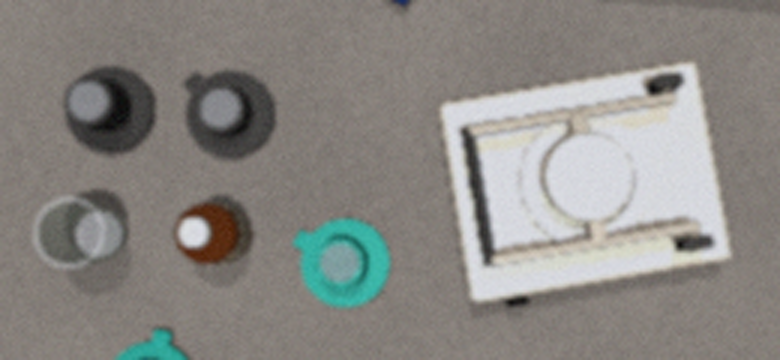

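View pics/s0z.png

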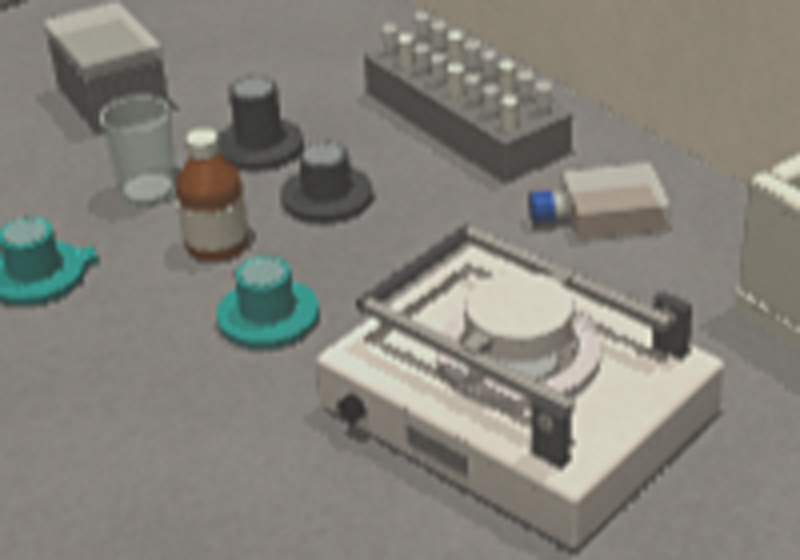

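```bash
cat >> h.py <<'E'
def go(target,yaw=None):
    """print shift in tool axes (mm) and spin to reach; yaw = world angle of tool y axis mod pi"""
    s=ctrl.get_state();Rm=R.from_rotvec(s['eef_rot']).as_matrix()
    d=Rm.T@(np.array(target)-s['ee_pos'])*1000
    ya=np.arctan2(Rm[1,1],Rm[0,1])
    out=[d.round(1).tolist()]
    if yaw is not None:
        dl=(yaw-ya+np.pi/2)%np.pi-np.pi/2
        out+=['spin',round(-dl,3),'or',round(-dl+(np.pi if dl>0 else -np.pi),3)]
    print('t',round(s['time_s'],2),'pos',s['ee_pos'].round(4),'tool x',Rm[:,0].round(3),'z',Rm[:,2].round(3),'yaw_y',round(ya,3),'q',s['qpos'].round(2),'w',round(s['gripper_width'],4),'F',s['contact_force'].round(1),'need',*out)
E
python3 - <<'E'
from h import *
go((.56,.17,.30),0.17+np.pi/2)
E
```

```text
t 1.35 pos [0.2403 0.6039 0.2313] tool x [-0.929  0.37   0.   ] z [-0. -0. -1.] yaw_y 1.192 q [-1.29  0.33  0.04  1.47 -0.01  1.34 -0.06] w 0.0856 F [-0.3 -0.3  0.1] need [-457.5, -285.0, -68.7] spin -0.549 or 2.593
```

```bash
python3 -m handwheel '[[-15,-10,-20,0],[-30,-18,-20,0],[-41,-25,-20,0],[-41,-26,-8,0],[-41,-26,0,0],[-41,-26,0,0],[-41,-26,0,0],[-41,-26,0,0],[-41,-26,0,0],[-41,-26,0,0],[-41,-26,0,0],[-41,-24,0,0]]' 1 20; python3 - <<'E'
from h import *
go((.56,.17,.30),0.17+np.pi/2)
E
```

```text
time_s: 2.85
ee_pos: [0.5586, 0.168, 0.3013]
eef_rot: [0.593, 3.084, 0.002]
contact_force: [-0.7, 0.8, 1.3]
gripper_width: 0.0854
t 2.85 pos [0.5586 0.168  0.3013] tool x [-0.929  0.371 -0.001] z [ 0.002  0.001 -1.   ] yaw_y 1.191 q [-0.72  0.17  0.4   1.54 -0.07  1.44  0.88] w 0.0854 F [-0.7  0.8  1.3] need [-0.6, 2.4, 1.3] spin -0.55 or 2.592
```

```bash
python3 -m handwheel '[[0,0,0,0]]'; python3 - <<'E'
from h import *
np.set_printoptions(precision=4,suppress=True)
s=ctrl.get_state();C=cam('wrist',s);f=ctrl.grab_frame('wrist');cv2.imwrite('pics/w1.png',f)
for l,z in(('cell_center',.026),('lug',0),('spare_center',.036)):
  for d in ctrl.pinpoint(l,'wrist')[:3]: print(l,d['conf'],np.round(d['at'],1),atz(C,d['at'],z))
E
```

```text
time_s: 2.98
ee_pos: [0.5597, 0.165, 0.301]
eef_rot: [0.603, 3.081, -0.0]
contact_force: [0.0, -0.2, -0.3]
gripper_width: 0.0856
cell_center 0.88 [227.4 129.9] [0.4715 0.0593 0.026 ]
cell_center 0.57 [350.3 191.3] [0.6171 0.1842 0.026 ]
lug 0.67 [331.6  18.2] [0.3964 0.2428 0.    ]
lug 0.65 [266.6 127.7] [0.4895 0.1048 0.    ]
lug 0.57 [378.7 196.4] [0.6501 0.2216 0.    ]
spare_center 0.84 [432.2 168.8] [0.626  0.3014 0.036 ]
```

View pics/w1.png

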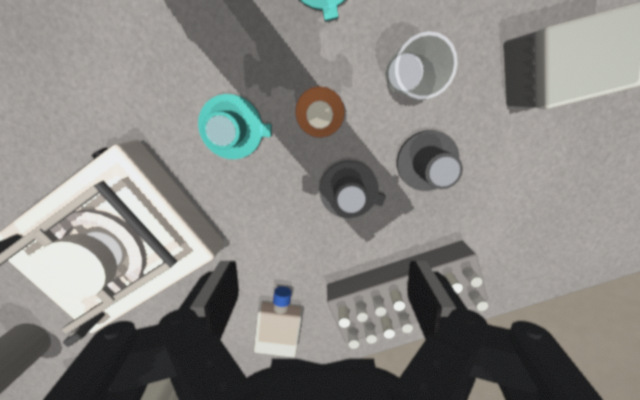

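```bash
python3 -m handwheel '[[0,0,0,-0.1],[0,0,0,-0.15],[0,0,0,-0.15],[0,0,0,-0.15]]' ; python3 - <<'E'
from h import *
go((.5,-.13,.26),0.17+np.pi/2)
E
```

```text
time_s: 3.68
ee_pos: [0.557, 0.1721, 0.2997]
eef_rot: [-0.28, 3.129, 0.001]
contact_force: [-0.2, -0.8, 0.2]
gripper_width: 0.0852
t 3.67 pos [0.557  0.1721 0.2997] tool x [-0.984 -0.178 -0.   ] z [ 0.     0.001 -1.   ] yaw_y 1.749 q [-0.68  0.17  0.35  1.54 -0.06  1.44  1.42] w 0.0852 F [-0.2 -0.8  0.2] need [109.7, -287.2, 39.6] spin 0.009 or -3.133
```

```bash
python3 -m handwheel '[[5,-15,2,0],[12,-32,4,0],[15,-40,5,0],[15,-40,6,0],[15,-40,6,0],[15,-40,6,0],[15,-40,6,0],[13,-30,4,0],[5,-10,1,0],[0,0,0,0]]' ; python3 - <<'E'
from h import *
np.set_printoptions(precision=4,suppress=True)
s=ctrl.get_state();C=cam('wrist',s);f=ctrl.grab_frame('wrist');cv2.imwrite('pics/w2.png',f)
for l,z in(('grip_bar',.1),('hinge',.1),('seat',.06),('slot',.06)):
  for d in ctrl.pinpoint(l,'wrist')[:3]: print(l,d['conf'],np.round(d['at'],1),atz(C,d['at'],z))
go((.5,-.13,.26),0.17+np.pi/2)
E
```

```text
time_s: 4.92
ee_pos: [0.4979, -0.1308, 0.2595]
eef_rot: [-0.265, 3.13, 0.001]
contact_force: [0.6, 0.5, -0.2]
gripper_width: 0.0855
grip_bar 0.85 [365.5 221.4] [ 0.5327 -0.0781  0.1   ]
hinge 0.93 [189.5 227.3] [ 0.5723 -0.2679  0.1   ]
hinge 0.36 [366.5 220.6] [ 0.5316 -0.0772  0.1   ]
slot 0.43 [360.1 353.3] [ 0.7555 -0.0318  0.06  ]
t 5.17 pos [ 0.4986 -0.1295  0.2593] tool x [-0.985 -0.172  0.   ] z [-0.  0. -1.] yaw_y 1.744 q [-0.39  0.03  0.58  1.77 -0.02  1.35  1.93] w 0.0853 F [-0.4 -0.4 -0.5] need [-1.3, -0.8, -0.7] spin 0.003 or -3.139
```

View pics/w2.png

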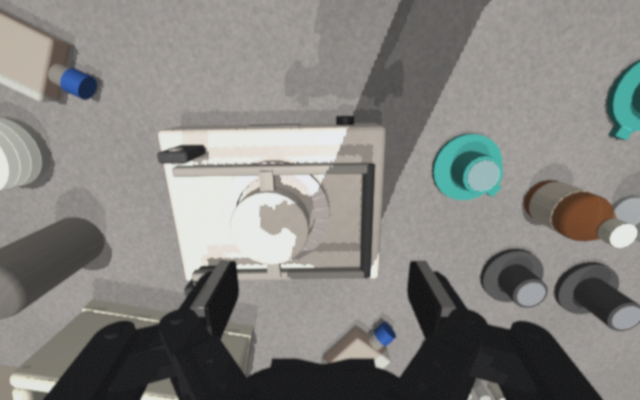

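```bash
python3 - <<'E'
from h import *
np.set_printoptions(precision=4,suppress=True)
s=ctrl.get_state();C=cam('wrist',s);f=cv2.imread('pics/w2.png')
cv2.imwrite('pics/w2z.png',cv2.resize(f[100:300,140:400],None,fx=3,fy=3,interpolation=cv2.INTER_CUBIC))
g=f.max(2)
# bar center per row
pts=[]
for r in range(170,264,4):
    row=g[r,350:385].astype(float); m=np.where(row<75)[0]
    if len(m): pts.append((350+m.mean(),r,len(m)))
print(np.array(pts).round(1).tolist())
a=np.array([atz(C,p[:2],.1) for p in pts]); 
v=np.linalg.svd(a[:,:2]-a[:,:2].mean(0))[2][0]; print(v,np.arctan(v[1]/v[0]),a.mean(0))
def ang(p,q,z):
    d=atz(C,q,z)-atz(C,p,z);print('edge',d,np.linalg.norm(d))
ang((160,131),(385,125),.06)
E
```

```text
[[370.5, 170.0, 6.0], [368.5, 174.0, 10.0], [368.0, 178.0, 11.0], [368.0, 182.0, 11.0], [367.5, 186.0, 10.0], [367.5, 190.0, 10.0], [367.5, 194.0, 10.0], [367.5, 198.0, 10.0], [367.5, 202.0, 10.0], [367.0, 206.0, 11.0], [366.5, 210.0, 10.0], [366.5, 214.0, 10.0], [366.5, 218.0, 10.0], [366.5, 222.0, 10.0], [366.5, 226.0, 10.0], [366.5, 230.0, 10.0], [366.0, 234.0, 9.0], [365.5, 238.0, 10.0], [365.5, 242.0, 10.0], [365.5, 246.0, 10.0], [365.5, 250.0, 10.0], [365.5, 254.0, 10.0], [365.0, 258.0, 9.0], [365.0, 262.0, 9.0]]
[0.9834 0.1814] 0.18237991044082325 [ 0.5277 -0.0766  0.1   ]
edge [-0.0497  0.2466  0.    ] 0.2515454830189138
```

View pics/w2z.png

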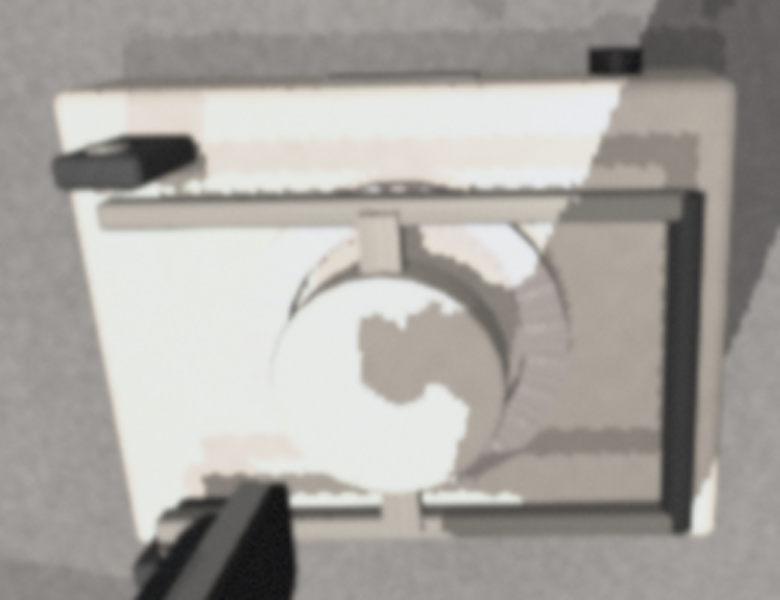

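```bash
python3 - <<'E'
from h import *
go((.533,-.0765,.15),0.185+np.pi/2)
E
```

```text
t 5.17 pos [ 0.4986 -0.1295  0.2593] tool x [-0.985 -0.172  0.   ] z [-0.  0. -1.] yaw_y 1.744 q [-0.39  0.03  0.58  1.77 -0.02  1.35  1.93] w 0.0853 F [-0.4 -0.4 -0.5] need [-43.0, 46.2, 109.3] spin -0.012 or 3.129
```

```bash
python3 -m handwheel '[[-8,8,20,-0.012],[-12,12,30,0],[-12,12,30,0],[-8,8,20,0],[-3,6,9,0],[0,0,0,0]]' 0.5 30; python3 - <<'E'
from h import *
np.set_printoptions(precision=4,suppress=True)
go((.533,-.0765,.081),0.185+np.pi/2)
s=ctrl.get_state();C=cam('wrist',s);f=ctrl.grab_frame('wrist');cv2.imwrite('pics/w3.png',f)
print(proj(C,(.533,-.0765,.1)))
for d in ctrl.pinpoint('grip_bar','wrist')[:3]: print(d['conf'],np.round(d['at'],1),atz(C,d['at'],.1))
E
```

```text
time_s: 5.92
ee_pos: [0.5321, -0.0771, 0.1501]
eef_rot: [0.289, -3.127, 0.0]
contact_force: [0.0, 0.7, -0.3]
gripper_width: 0.0428
t 5.92 pos [ 0.5321 -0.0771  0.1501] tool x [-0.983 -0.183  0.001] z [-0.001 -0.    -1.   ] yaw_y 1.755 q [-0.42  0.17  0.54  1.87 -0.1   1.13  1.91] w 0.0428 F [ 0.   0.7 -0.3] need [-1.0, 0.4, 69.1] spin -0.001 or 3.141
[324.4221 227.1517]
0.8 [323.6 226.8] [ 0.5328 -0.0771  0.1   ]
```

View pics/w3.png

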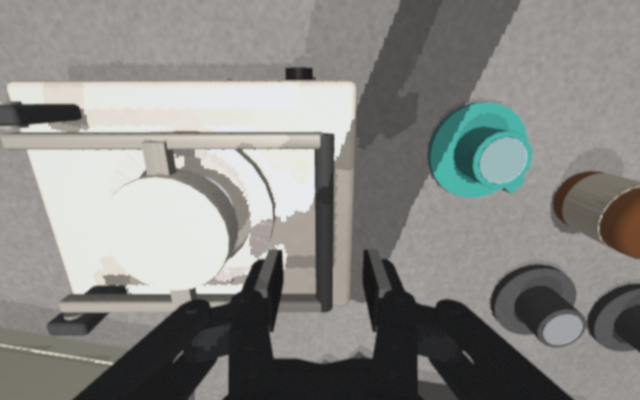

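Bar (col 325, rows 135–310) is centred between the fingers (tips near cols 280 and 368). Descend and grip.

```bash
python3 -m handwheel '[[0,0,20,0],[0,0,25,0],[0,0,18,0],[0,0,6,0],[0,0,0,0]]' 0.5 30; python3 -m handwheel '[[0,0,0,0],[0,0,0,0],[0,0,0,0],[0,0,0,0]]' 0 30;  python3 - <<'E'
from h import *
go((.533,-.0765,.081),0.185+np.pi/2)
s=ctrl.get_state();cv2.imwrite('pics/s1.png',cv2.resize(ctrl.grab_frame('side')[100:300,200:450],None,fx=3,fy=3))
# arc increments in tool frame: tool y ~ +hinge y ; z down
th=0;P=lambda t:np.array([195*np.cos(t),-195*np.sin(t)])
ths=np.r_[0,.04,.12,np.arange(.22,1.95,.1),1.91]
print([[0]+(P(b)-P(a)).round(1).tolist() for a,b in zip(ths,ths[1:])])
E
```

```text
time_s: 6.65
ee_pos: [0.5324, -0.0779, 0.0816]
eef_rot: [-0.287, 3.128, -0.0]
contact_force: [0.2, -0.3, -0.0]
gripper_width: 0.0426
time_s: 7.15
ee_pos: [0.5325, -0.0761, 0.0821]
eef_rot: [-0.289, 3.128, 0.003]
contact_force: [-3.2, 5.0, 4.7]
gripper_width: 0.0117
t 7.15 pos [ 0.5325 -0.0761  0.0821] tool x [-0.983 -0.183 -0.001] z [ 0.     0.002 -1.   ] yaw_y 1.755 q [-0.4   0.26  0.53  1.93 -0.16  0.99  1.95] w 0.0117 F [-3.2  5.   4.7] need [-0.5, -0.4, 1.1] spin -0.001 or 3.141
[[0, -0.2, -7.8], [0, -1.2, -15.5], [0, -3.3, -19.2], [0, -5.2, -18.8], [0, -7.0, -18.2], [0, -8.8, -17.4], [0, -10.5, -16.4], [0, -12.1, -15.3], [0, -13.6, -14.0], [0, -14.9, -12.6], [0, -16.1, -11.0], [0, -17.1, -9.4], [0, -17.9, -7.6], [0, -18.6, -5.8], [0, -19.1, -3.9], [0, -19.4, -2.0], [0, -19.5, -0.0], [0, -19.4, 1.9], [0, -19.1, 3.9], [0, -18.6, 5.7], [0, 1.8, -0.7]]
```

View pics/s1.png

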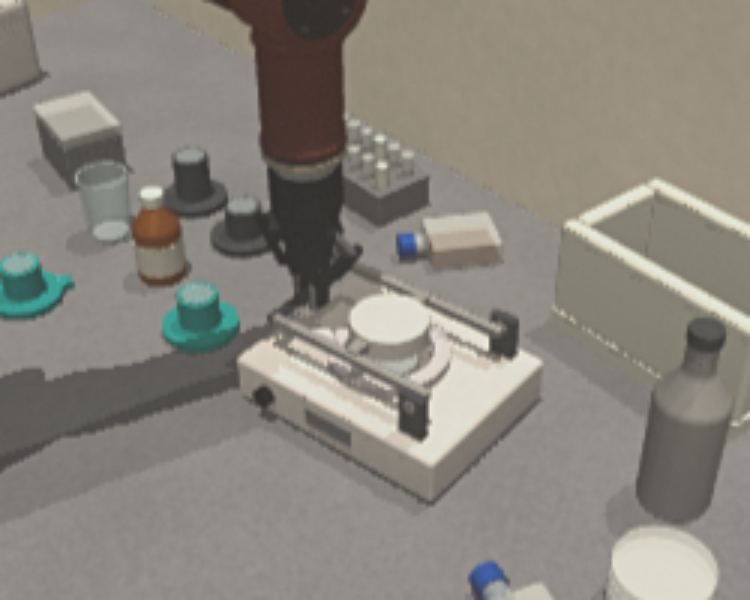

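```bash
python3 -m handwheel '[[0,0,-8,0],[0,-1,-15,0],[0,-3,-19,0],[0,-5,-19,0],[0,-7,-18,0],[0,-9,-17,0]]' 0 30; python3 - <<'E'
from h import *
go((.533,-.0765,.081))
E
```

```text
time_s: 7.95
ee_pos: [0.5368, -0.0996, 0.1785]
eef_rot: [-0.291, 3.128, 0.006]
contact_force: [-0.8, 10.4, 1.2]
gripper_width: 0.0115
t 7.95 pos [ 0.5368 -0.0996  0.1785] tool x [-0.983 -0.184 -0.001] z [-0.     0.004 -1.   ] yaw_y 1.756 q [-0.4   0.17  0.56  1.81 -0.1   1.19  1.95] w 0.0115 F [-0.8 10.4  1.2] need [-0.4, 23.0, 97.6]
```

```bash
python3 -m handwheel '[[0,-10,-16,0],[0,-12,-15,0],[0,-14,-14,0],[0,-15,-13,0],[0,-16,-11,0]]' 0 30; python3 - <<'E'
from h import *
go((.533,-.0765,.081))
s=ctrl.get_state();cv2.imwrite('pics/s2.png',cv2.resize(ctrl.grab_frame('side')[100:300,200:450],None,fx=3,fy=3))
E
```

```text
time_s: 8.57
ee_pos: [0.5495, -0.1636, 0.2497]
eef_rot: [-0.294, 3.126, 0.011]
contact_force: [-11.0, 17.4, 24.7]
gripper_width: 0.0117
t 8.57 pos [ 0.5495 -0.1636  0.2497] tool x [-0.982 -0.187 -0.002] z [ 0.001  0.007 -1.   ] yaw_y 1.759 q [-0.31  0.18  0.61  1.65 -0.11  1.34  2.07] w 0.0117 F [-11.   17.4  24.7] need [0.3, 87.5, 169.3]
```

View pics/s2.png

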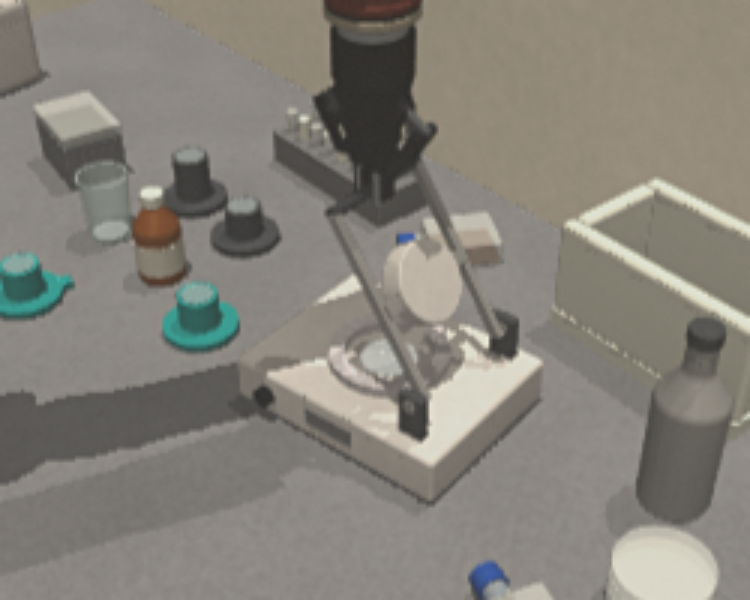

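```bash
python3 -m handwheel '[[0,-13,-13,0],[0,-17,-8,0],[0,-19,-6,0],[0,-20,-4,0],[0,-20,-2,0]]' 0 30; python3 - <<'E'
from h import *
go((.533,-.0765,.081))
E
```

```text
time_s: 9.25
ee_pos: [0.5666, -0.2558, 0.2812]
eef_rot: [-0.289, 3.125, -0.0]
contact_force: [2.2, 3.0, 11.2]
gripper_width: 0.0116
t 9.25 pos [ 0.5666 -0.2558  0.2812] tool x [-0.983 -0.183 -0.004] z [ 0.004  0.    -1.   ] yaw_y 1.755 q [-0.17  0.29  0.66  1.49 -0.18  1.42  2.25] w 0.0116 F [ 2.2  3.  11.2] need [0.9, 182.5, 200.1]
```

```bash
python3 -m handwheel '[[0,-20,0,0],[0,-20,2,0],[0,-16,3,0],[0,-8,2,0],[0,0,0,0]]' 0 30; python3 - <<'E'
from h import *
go((.533,-.0765,.081))
s=ctrl.get_state();cv2.imwrite('pics/s3.png',cv2.resize(ctrl.grab_frame('side')[100:300,200:450],None,fx=3,fy=3))
E
```

```text
time_s: 9.88
ee_pos: [0.5782, -0.3191, 0.2729]
eef_rot: [-0.288, 3.126, -0.002]
contact_force: [6.4, 1.2, 1.2]
gripper_width: 0.0119
t 9.88 pos [ 0.5782 -0.3191  0.2729] tool x [-0.983 -0.182 -0.002] z [ 0.002 -0.001 -1.   ] yaw_y 1.754 q [-0.05  0.39  0.68  1.4  -0.24  1.43  2.37] w 0.0119 F [6.4 1.2 1.2] need [0.6, 247.0, 191.6]
```

View pics/s3.png

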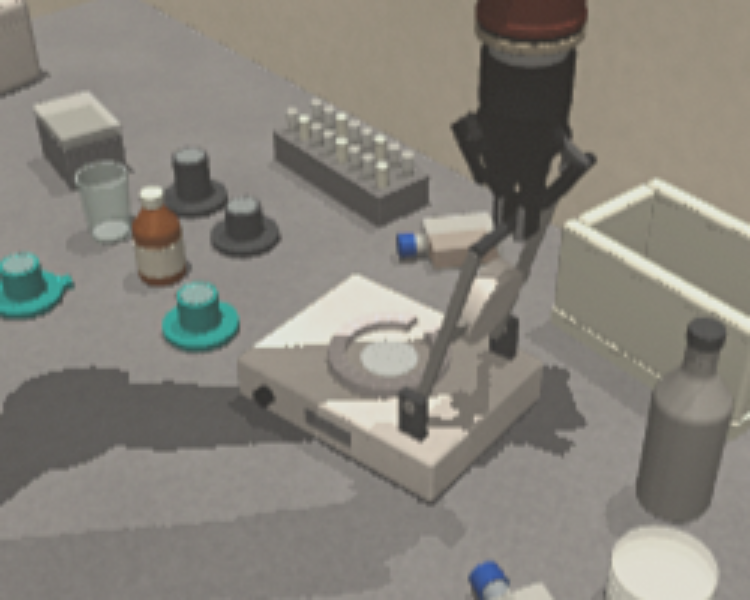

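```bash
python3 -m handwheel '[[0,0,0,0],[0,0,0,0],[0,-3,0,0],[0,-5,-5,0],[0,0,-25,0],[0,0,-35,0],[0,0,-20,0]]' 1 30; python3 - <<'E'
from h import *
s=ctrl.get_state();cv2.imwrite('pics/s4.png',cv2.resize(ctrl.grab_frame('side')[100:300,200:450],None,fx=3,fy=3))
go((.49,-.15,.30),0.185+np.pi/2)
E
```

```text
time_s: 10.8
ee_pos: [0.5784, -0.3273, 0.3596]
eef_rot: [-0.286, 3.127, -0.002]
contact_force: [0.1, -0.5, -0.1]
gripper_width: 0.0854
t 10.85 pos [ 0.5788 -0.3275  0.3618] tool x [-0.983 -0.182 -0.004] z [ 0.004 -0.002 -1.   ] yaw_y 1.754 q [-0.03  0.38  0.69  1.23 -0.24  1.61  2.37] w 0.0857 F [-1.4  1.   2.1] need [55.2, 190.9, 61.1] spin -0.002 or 3.14
```

View pics/s4.png

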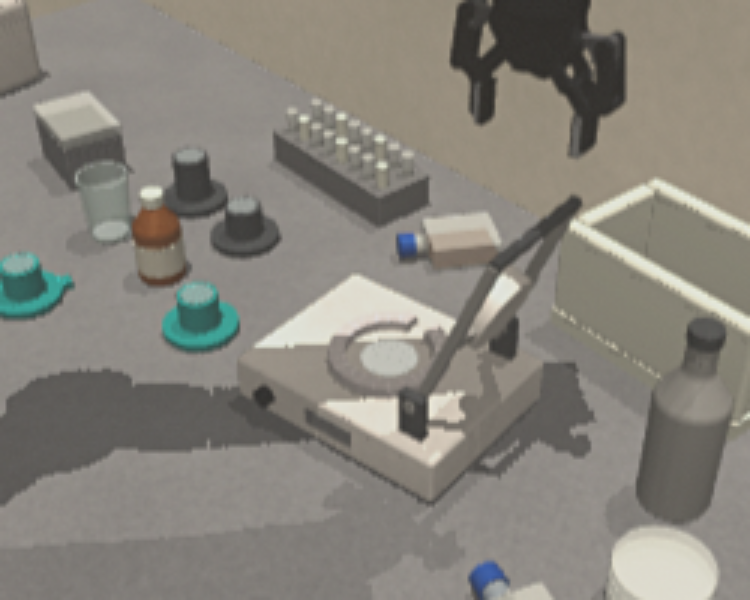

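```bash
python3 -m handwheel '[[10,20,0,0],[15,40,0,0],[15,40,20,0],[10,40,40,0],[5,30,45,0],[0,16,35,0],[0,5,15,0],[0,0,0,0],[0,0,0,0]]' 1 30; python3 - <<'E'
from h import *
np.set_printoptions(precision=4,suppress=True)
s=ctrl.get_state();C=cam('wrist',s);f=ctrl.grab_frame('wrist');cv2.imwrite('pics/w4.png',f)
for l,z in(('seat',.06),('slot',.06),('hinge',.1)):
  for d in ctrl.pinpoint(l,'wrist')[:3]: print(l,d['conf'],np.round(d['at'],1),atz(C,d['at'],z))
go((.49,-.15,.30),0.185+np.pi/2)
E
```

```text
time_s: 11.98
ee_pos: [0.4903, -0.15, 0.2037]
eef_rot: [-0.285, 3.127, -0.001]
contact_force: [0.6, 0.5, -0.2]
gripper_width: 0.0853
seat 0.83 [283.1 237.6] [ 0.5525 -0.1821  0.06  ]
slot 0.56 [288.6 278. ] [ 0.6007 -0.1692  0.06  ]
slot 0.32 [632.6 247.4] [0.496 0.187 0.06 ]
hinge 0.57 [183.9 260.1] [ 0.5721 -0.2681  0.1   ]
t 12.18 pos [ 0.49   -0.1493  0.2031] tool x [-0.983 -0.181 -0.001] z [ 0.001 -0.    -1.   ] yaw_y 1.753 q [-0.36  0.06  0.59  1.86 -0.04  1.23  2.  ] w 0.0851 F [ 0.6 -0.1  0.2] need [-0.0, -0.7, -96.9] spin -0.003 or 3.139
```

View pics/w4.png

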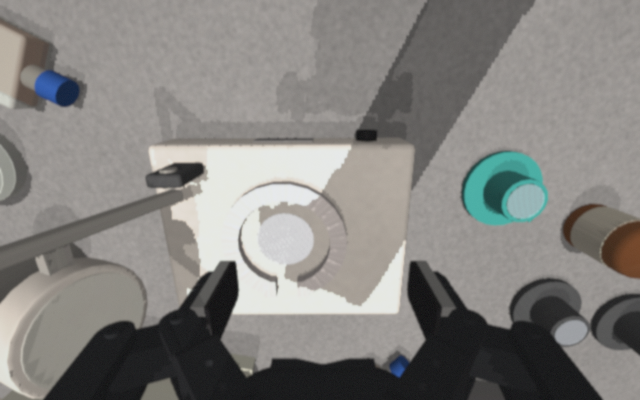

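```bash
cat > ov.py <<'E'
from h import *
def overlay(img,C,c,psi,x0,y0,x1,y1,k,out):
    im=cv2.resize(img[y0:y1,x0:x1],None,fx=k,fy=k,interpolation=cv2.INTER_CUBIC)
    def pl(pts,col,close=False):
        q=np.array([(proj(C,p)-[x0,y0]+.5)*k-.5 for p in pts]);cv2.polylines(im,[np.int32(q*16)],close,col,1,cv2.LINE_AA,4)
    X=np.array([np.cos(psi),np.sin(psi)]);Y=np.array([-X[1],X[0]])
    P=lambda u,v,z:[*(np.array(c)+u*X+v*Y),z]
    t=np.linspace(0,6.283,90)
    for r,z,col in((.047,.06,(0,0,255)),(.047,.072,(0,200,255)),(.064,.072,(255,0,0))):
        pl([P(r*np.cos(a),r*np.sin(a),z) for a in t],col)
    for v in(-.0115,.0115): pl([P(.045,v,.06),P(.064,v,.06)],(0,0,255)); pl([P(.045,v,.072),P(.064,v,.072)],(0,200,255))
    pl([P(a,b,.06) for a,b in((-.1,-.13),(.1,-.13),(.1,.13),(-.1,.13))],(0,255,0),True)
    cv2.imwrite(out,im)
E
python3 - <<'E'
from ov import *
f=cv2.imread('pics/w4.png');C=cam('wrist')
overlay(f,C,(.5525,-.180),.185,140,130,420,330,2.8,'pics/o1.png')
E
```

```text
(no output)
```

View pics/o1.png

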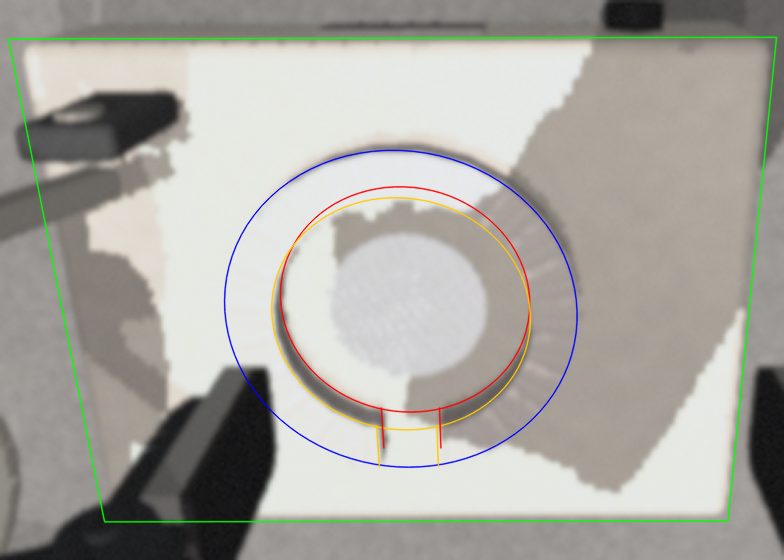

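```bash
python3 -m handwheel '[[0,0,-5,0.1],[0,0,-5,0.17],[0,0,0,0.18],[0,0,0,0.18],[0,0,0,0.18],[0,0,0,0.18],[0,0,0,0.18],[0,0,0,0.18],[0,0,0,0.18],[0,0,0,0.18],[0,0,0,0.18],[0,0,0,0.18]]' 1 30;python3 -m handwheel '[[0,0,0,0.18],[0,0,0,0.18],[0,0,0,0.1],[0,0,0,0]]';  python3 - <<'E'
from h import *
go((.645,.205,.2),0.8+np.pi/2)
E
```

```text
time_s: 13.68
ee_pos: [0.4897, -0.149, 0.2128]
eef_rot: [2.549, 1.836, 0.001]
contact_force: [-0.3, -0.1, 0.5]
gripper_width: 0.0855
time_s: 14.18
ee_pos: [0.4896, -0.1489, 0.2127]
eef_rot: [2.896, 1.216, 0.001]
contact_force: [-1.1, 0.7, 0.7]
gripper_width: 0.0852
t 14.18 pos [ 0.4896 -0.1489  0.2127] tool x [0.7   0.714 0.   ] z [ 0.001 -0.    -1.   ] yaw_y -0.776 q [-0.44  0.05  0.68  1.85 -0.03  1.25 -0.53] w 0.0852 F [-1.1  0.7  0.7] need [361.5, -136.8, 12.8] spin -0.005 or 3.137
```

```bash
python3 -m handwheel '[[12,-5,0,0],[28,-11,0,0],[38,-14,0,0],[40,-15,2,0],[40,-15,2,0],[40,-15,2,0],[40,-15,2,0],[40,-15,2,0],[40,-15,2,0],[30,-12,1,0],[13,-5,0,0]]' 1 30;python3 -m handwheel '[[0,0,0,0],[0,0,0,0]]';  python3 - <<'E'
from h import *
np.set_printoptions(precision=4,suppress=True)
s=ctrl.get_state();C=cam('wrist',s);f=ctrl.grab_frame('wrist');cv2.imwrite('pics/w5.png',f)
for l,z in(('cell_center',.026),('lug',0)):
  for d in ctrl.pinpoint(l,'wrist')[:3]: print(l,d['conf'],np.round(d['at'],1),atz(C,d['at'],z))
go((.645,.205,.2),0.8+np.pi/2)
E
```

```text
time_s: 15.55
ee_pos: [0.6442, 0.2082, 0.1984]
eef_rot: [-2.893, -1.222, 0.002]
contact_force: [0.1, -0.4, 0.0]
gripper_width: 0.085
time_s: 15.8
ee_pos: [0.6445, 0.2031, 0.1996]
eef_rot: [2.897, 1.213, -0.0]
contact_force: [-0.5, -0.1, 0.3]
gripper_width: 0.085
cell_center 0.93 [125.8 314.3] [0.3375 0.2516 0.026 ]
cell_center 0.63 [303.6 343.6] [0.4663 0.0575 0.026 ]
cell_center 0.59 [321.9 209.2] [0.619  0.1775 0.026 ]
lug 0.88 [167.6 285. ] [0.3883 0.2383 0.    ]
lug 0.82 [292.8 294.3] [0.4972 0.1102 0.    ]
lug 0.81 [316.6 155.7] [0.6539 0.2217 0.    ]
t 15.95 pos [0.6445 0.2035 0.1998] tool x [0.702 0.713 0.   ] z [ 0.  0. -1.] yaw_y -0.778 q [-0.71  0.43  0.47  1.46 -0.2   1.3  -1.01] w 0.0854 F [-0.1 -0.1 -0.3] need [1.4, -0.7, -0.2] spin -0.007 or 3.135
```

View pics/w5.png

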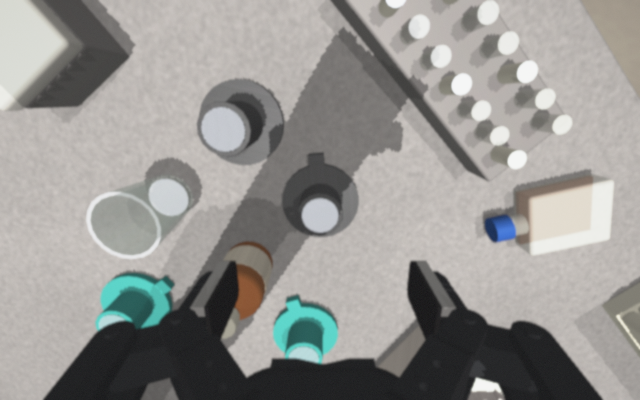

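```bash
cat >> ov.py <<'E'
def ovcell(img,C,c,psi,x0,y0,x1,y1,k,out,z0=0.):
    im=cv2.resize(img[y0:y1,x0:x1],None,fx=k,fy=k,interpolation=cv2.INTER_CUBIC)
    im=cv2.convertScaleAbs(im,alpha=1.6,beta=10)
    def pl(pts,col,close=False):
        q=np.array([(proj(C,p)-[x0,y0]+.5)*k-.5 for p in pts]);cv2.polylines(im,[np.int32(q*16)],close,col,1,cv2.LINE_AA,4)
    X=np.array([np.cos(psi),np.sin(psi)]);Y=np.array([-X[1],X[0]])
    P=lambda u,v,z:[*(np.array(c)+u*X+v*Y),z+z0]
    t=np.linspace(0,6.283,90)
    for r,z,col in((.045,.0,(0,0,255)),(.045,.012,(0,200,255)),(.024,.052,(0,255,0)),(.024,.012,(255,0,0))):
        pl([P(r*np.cos(a),r*np.sin(a),z) for a in t],col)
    for z,col in((0,(0,0,255)),(.012,(0,200,255))): pl([P(.044,-.009,z),P(.057,-.009,z),P(.057,.009,z),P(.044,.009,z)],col)
    cv2.imwrite(out,im)
E
python3 - <<'E'
from ov import *
f=cv2.imread('pics/w5.png');C=cam('wrist')
ovcell(f,C,(.619,.1775),.86,260,130,380,250,5,'pics/o2.png')
E
```

```text
(no output)
```

View pics/o2.png

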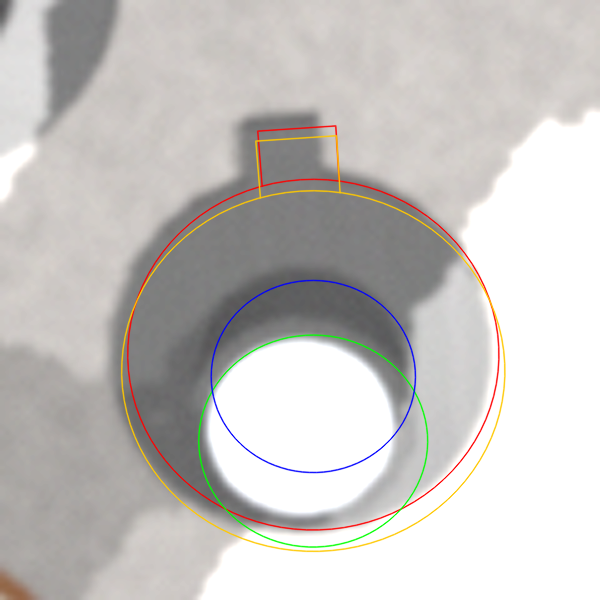

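```bash
python3 - <<'E'
from ov import *
f=cv2.imread('pics/w5.png');C=cam('wrist')
ovcell(f,C,(.6197,.1813),.88,260,130,380,250,5,'pics/o3.png')
E
```

```text
(no output)
```

View pics/o3.png

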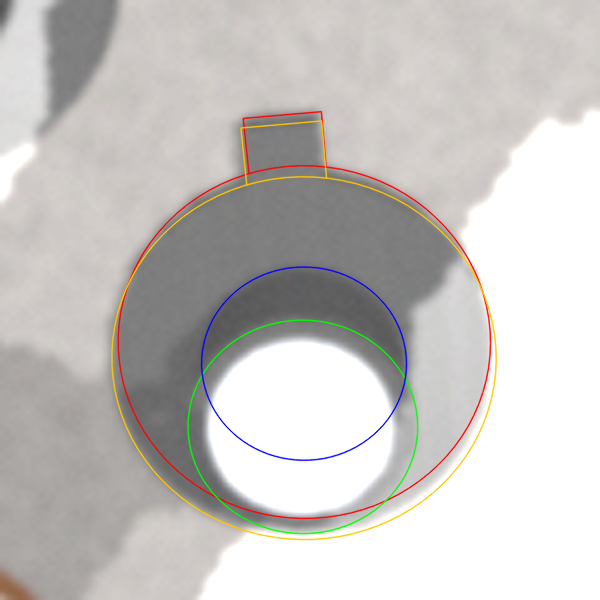

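```bash
python3 -m handwheel '[[0,0,0,-0.04],[0,0,0,-0.04],[0,0,0,0]]' 1 30;  python3 - <<'E'
from h import *
go((.6197,.1812,.06),0.875-np.pi/2)
E
```

```text
time_s: 16.32
ee_pos: [0.6445, 0.2042, 0.1996]
eef_rot: [-2.846, -1.329, -0.001]
contact_force: [-0.4, -0.7, 0.5]
gripper_width: 0.0851
t 16.32 pos [0.6445 0.2042 0.1996] tool x [0.642 0.767 0.   ] z [ 0.  0. -1.] yaw_y -0.697 q [-0.7   0.43  0.46  1.45 -0.19  1.3  -0.93] w 0.0851 F [-0.4 -0.7  0.5] need [-33.6, -4.3, 139.6] spin -0.001 or 3.14
```

```bash
python3 -m handwheel '[[-8,-1,20,0],[-12,-2,40,0],[-10,-1,40,0],[-4,0,25,0],[0,0,15,0],[0,0,0,0]]' 1 30;  python3 - <<'E'
from h import *
go((.6197,.1812,.014),0.875-np.pi/2)
s=ctrl.get_state();C=cam('wrist',s);f=ctrl.grab_frame('wrist')
from ov import *
cv2.imwrite('pics/w6.png',f)
ovcell(f,C,(.6197,.1812),.875,170,60,480,330,2.4,'pics/o4.png')
E
```

```text
time_s: 17.08
ee_pos: [0.6194, 0.1813, 0.0588]
eef_rot: [-2.846, -1.33, 0.002]
contact_force: [0.0, -0.4, 0.4]
gripper_width: 0.0852
t 17.07 pos [0.6194 0.1813 0.0588] tool x [ 0.642  0.767 -0.001] z [-0.001 -0.001 -1.   ] yaw_y -0.697 q [-0.68  0.49  0.43  1.68 -0.23  1.03 -0.88] w 0.0852 F [ 0.  -0.4  0.4] need [0.2, 0.3, 44.8] spin -0.001 or 3.141
```

View pics/o4.png

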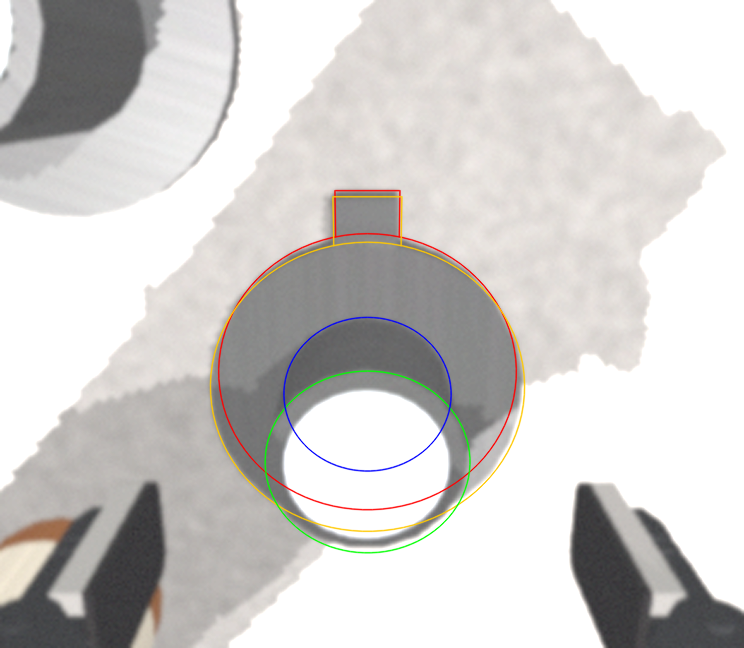

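```bash
python3 -m handwheel '[[0,0,15,0],[0,0,18,0],[0,0,9,0],[0,0,3,0],[0,0,0,0]]' 1 40; python3 -m handwheel '[[0,0,0,0],[0,0,0,0],[0,0,0,0],[0,0,0,0]]' 0 40; python3 - <<'E'
from h import *
go((.6197,.1812,.014),0.875-np.pi/2)
E
```

```text
time_s: 17.75
ee_pos: [0.6197, 0.1813, 0.0142]
eef_rot: [2.846, 1.331, -0.0]
contact_force: [-0.1, 0.0, -0.7]
gripper_width: 0.0855
time_s: 18.25
ee_pos: [0.6199, 0.1816, 0.015]
eef_rot: [-2.846, -1.331, -0.001]
contact_force: [-1.8, -0.6, 6.9]
gripper_width: 0.047
t 18.25 pos [0.6199 0.1816 0.015 ] tool x [0.641 0.767 0.001] z [ 0.001  0.001 -1.   ] yaw_y -0.696 q [-0.67  0.54  0.41  1.7  -0.25  0.95 -0.86] w 0.047 F [-1.8 -0.6  6.9] need [-0.5, 0.1, 1.0] spin -0.0 or 3.141
```

```bash
python3 -m handwheel '[[0,0,-10,0],[0,0,-20,0],[0,0,-35,0],[0,0,-40,0],[0,0,-30,0],[0,0,-15,0],[0,0,0,0]]' 0 40; python3 - <<'E'
from ov import *
s=ctrl.get_state();C=cam('wrist',s);f=ctrl.grab_frame('wrist')
cv2.imwrite('pics/w7.png',f)
go((.5525,-.180,.165),0.185-np.pi/2)
p=s['ee_pos'];ovcell(f,C,p[:2],.875,170,60,480,330,2.4,'pics/o5.png',p[2]-.015)
E
```

```text
time_s: 19.12
ee_pos: [0.6201, 0.1814, 0.1654]
eef_rot: [2.846, 1.331, 0.003]
contact_force: [-0.2, 0.4, -3.6]
gripper_width: 0.0472
t 19.18 pos [0.6194 0.1814 0.164 ] tool x [ 0.641  0.767 -0.   ] z [-0. -0. -1.] yaw_y -0.696 q [-0.71  0.39  0.46  1.58 -0.18  1.22 -0.91] w 0.047 F [-1.   0.7 -3.2] need [-320.2, 180.3, -1.0] spin 0.69 or -2.452
```

View pics/o5.png

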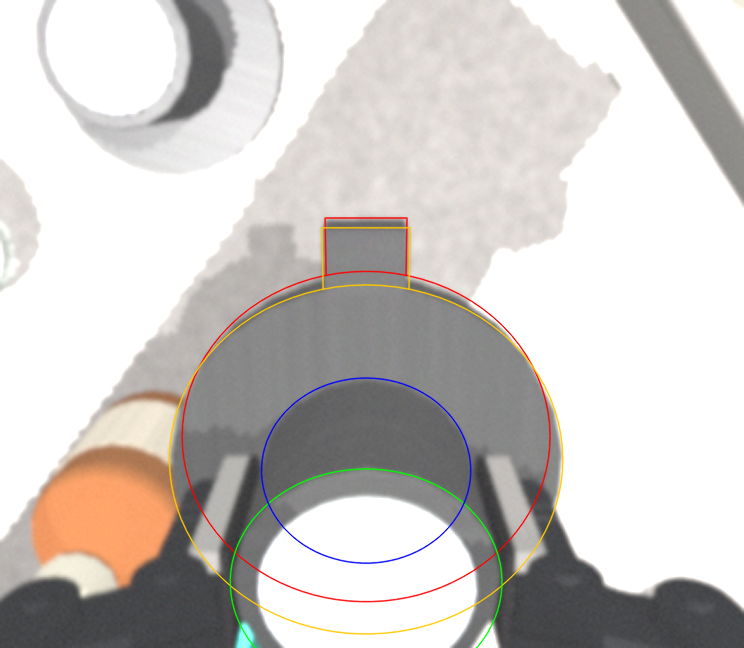

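```bash
python3 -m handwheel '[[-10,6,0,0],[-24,13,0,0],[-34,19,0,0],[-36,20,0,0],[-36,20,0,0],[-36,20,0,0],[-36,20,0,0],[-36,20,0,0],[-34,19,0,0],[-24,14,0,0],[-12,8,0,0]]' 0 40;python3 -m handwheel '[[0,0,0,0.08],[0,0,0,0.15],[0,0,0,0.16],[0,0,0,0.15],[0,0,0,0.1],[0,0,0,0.05],[0,0,0,0]]'; python3 - <<'E'
from ov import *
go((.5525,-.180,.11),0.185-np.pi/2)
E
```

```text
time_s: 20.55
ee_pos: [0.5511, -0.1808, 0.1641]
eef_rot: [-2.849, -1.325, 0.001]
contact_force: [-0.6, 0.2, -2.3]
gripper_width: 0.0472
time_s: 21.42
ee_pos: [0.5527, -0.1774, 0.164]
eef_rot: [-3.128, -0.291, 0.001]
contact_force: [-0.9, 0.2, -3.1]
gripper_width: 0.0474
t 21.43 pos [ 0.5527 -0.1774  0.164 ] tool x [ 0.983  0.184 -0.001] z [-0.001  0.    -1.   ] yaw_y -1.386 q [-0.39  0.29  0.74  1.76 -0.21  1.18 -0.97] w 0.0474 F [-0.9  0.2 -3.1] need [-0.6, 2.5, 54.0] spin 0.0 or -3.141
```

```bash
python3 -m handwheel '[[0,1,15,0],[0,1.5,20,0],[0,0,14,0],[0,0,5,0],[0,0,0,0]]' 0 40; python3 - <<'E'
from ov import *
s=ctrl.get_state();C=cam('wrist',s);f=ctrl.grab_frame('wrist')
cv2.imwrite('pics/w8.png',f)
overlay(f,C,(.5525,-.180),.185,150,60,500,320,2.2,'pics/o6.png')
p=s['ee_pos'];ovcell(f,C,p[:2],.185,150,60,500,320,2.2,'pics/o7.png',p[2]-.015)
go((.5525,-.180,.11),0.185-np.pi/2)
E
```

```text
time_s: 22.05
ee_pos: [0.5534, -0.18, 0.1099]
eef_rot: [3.128, 0.29, -0.001]
contact_force: [0.5, 0.2, -1.8]
gripper_width: 0.0469
t 22.1 pos [ 0.5537 -0.18    0.1105] tool x [0.983 0.184 0.   ] z [ 0. -0. -1.] yaw_y -1.386 q [-0.36  0.35  0.72  1.81 -0.26  1.08 -0.93] w 0.047 F [-0.8 -0.4 -2.5] need [-1.2, -0.2, 0.5] spin -0.0 or 3.141
```

View pics/o6.png

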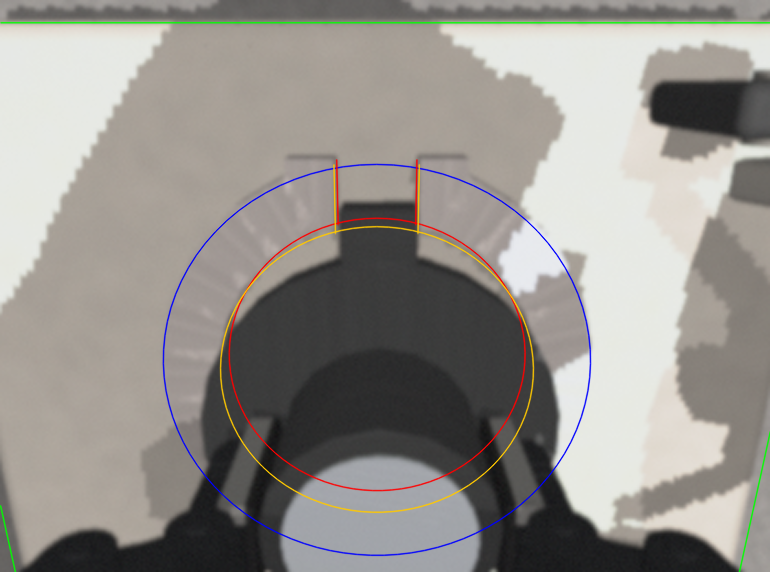

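View pics/o7.png

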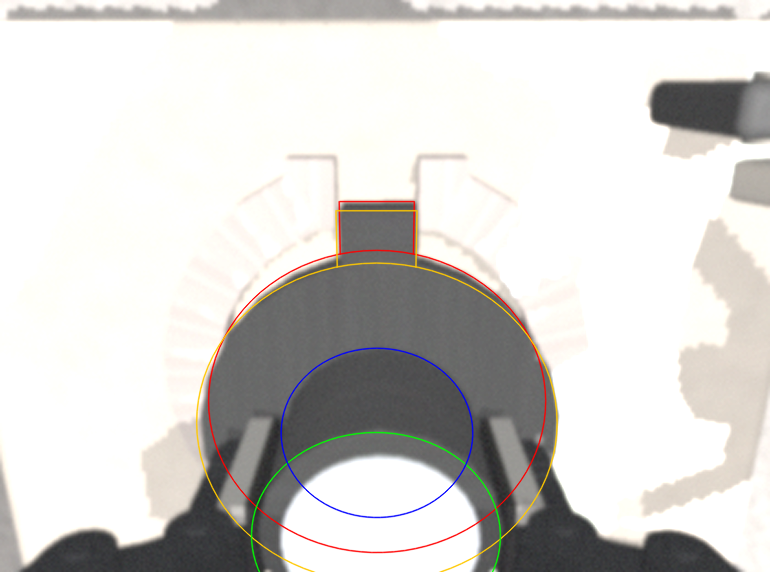

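```bash
python3 -m handwheel '[[-0.6,-0.4,10,0],[0,0,10,0],[0,0,0,0],[0,0,0,0]]' 0 40; python3 - <<'E'
from ov import *
s=ctrl.get_state();C=cam('wrist',s);f=ctrl.grab_frame('wrist')
cv2.imwrite('pics/w9.png',f)
overlay(f,C,(.5525,-.180),.185,200,60,450,250,3,'pics/o8.png')
go((.5525,-.180,.075),0.185-np.pi/2)
E
```

```text
time_s: 22.6
ee_pos: [0.5529, -0.1797, 0.0904]
eef_rot: [3.128, 0.29, -0.0]
contact_force: [0.3, 0.5, -3.5]
gripper_width: 0.0473
t 22.65 pos [ 0.553  -0.1797  0.0905] tool x [0.983 0.184 0.   ] z [ 0. -0. -1.] yaw_y -1.386 q [-0.35  0.37  0.71  1.83 -0.28  1.04 -0.91] w 0.0468 F [ 0.  -0.1 -3.7] need [-0.6, 0.2, 15.5] spin -0.0 or 3.141
```

View pics/o8.png

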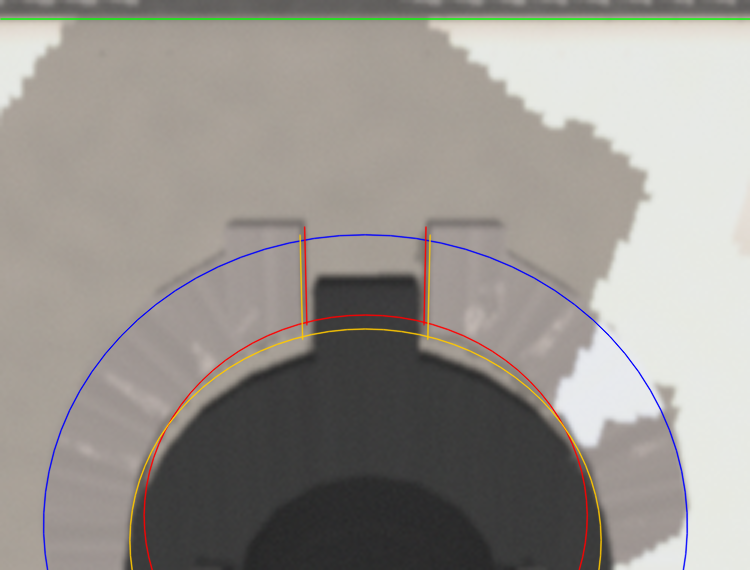

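```bash
python3 -m handwheel '[[-0.2,-0.2,3,0],[0,0,3,0],[0,0,2,0],[0,0,0,0]]' 0 40; python3 - <<'E'
from ov import *
go((.5525,-.180,.075),0.185-np.pi/2)
E
```

```text
time_s: 23.15
ee_pos: [0.5525, -0.1794, 0.0821]
eef_rot: [3.128, 0.29, -0.001]
contact_force: [0.5, -0.2, -3.5]
gripper_width: 0.0466
t 23.15 pos [ 0.5525 -0.1794  0.0821] tool x [ 0.983  0.184 -0.   ] z [-0. -0. -1.] yaw_y -1.386 q [-0.34  0.38  0.71  1.83 -0.29  1.03 -0.91] w 0.0466 F [ 0.5 -0.2 -3.5] need [-0.1, 0.6, 7.1] spin -0.0 or 3.141
```

```bash
python3 -m handwheel '[[0,0,2.5,0],[0,0,2,0],[0,0,1.5,0],[0,0,0,0]]' 0 40; python3 - <<'E'
from ov import *
go((.5525,-.180,.075),0.185-np.pi/2)
E
```

```text
time_s: 23.65
ee_pos: [0.5526, -0.1794, 0.0762]
eef_rot: [3.128, 0.29, -0.0]
contact_force: [0.3, 0.2, -2.5]
gripper_width: 0.0468
t 23.65 pos [ 0.5526 -0.1794  0.0762] tool x [ 0.983  0.184 -0.   ] z [-0. -0. -1.] yaw_y -1.386 q [-0.34  0.39  0.7   1.84 -0.29  1.02 -0.9 ] w 0.0468 F [ 0.3  0.2 -2.5] need [-0.2, 0.5, 1.2] spin -0.0 or 3.141
```

```bash
python3 -m handwheel '[[0,0,1,0],[0,0,0.5,0],[0,0,0,0]]' 0 40; python3 - <<'E'
from ov import *
go((.5525,-.180,.075),0.185-np.pi/2)
E
```

```text
time_s: 24.02
ee_pos: [0.5527, -0.1794, 0.075]
eef_rot: [-3.128, -0.29, -0.0]
contact_force: [-0.7, 0.4, -0.3]
gripper_width: 0.0473
t 24.02 pos [ 0.5527 -0.1794  0.075 ] tool x [0.983 0.184 0.   ] z [ 0.  0. -1.] yaw_y -1.386 q [-0.34  0.39  0.7   1.84 -0.29  1.02 -0.9 ] w 0.0473 F [-0.7  0.4 -0.3] need [-0.3, 0.5, -0.0] spin -0.0 or 3.141
```

```bash
python3 -m handwheel '[[0,0,0.4,0],[0,0,0,0]]' 0.7 40;python3 -m handwheel '[[0,0,0,0],[0,0,-5,0],[0,0,-15,0],[0,0,-30,0],[0,0,-40,0],[0,0,-20,0],[0,0,0,0],[0,0,0,0]]' 1 40; python3 - <<'E'
from ov import *
np.set_printoptions(precision=4,suppress=True)
s=ctrl.get_state();C=cam('wrist',s);f=ctrl.grab_frame('wrist')
ovcell(f,C,(.5525,-.180),.185,200,60,450,280,3,'pics/o9.png',.06)
for l,z in(('cell_center',.086),('lug',.06)):
  for d in ctrl.pinpoint(l,'wrist')[:3]: print(l,d['conf'],np.round(d['at'],1),atz(C,d['at'],z))
cv2.imwrite('pics/s5.png',cv2.resize(ctrl.grab_frame('side')[100:300,200:450],None,fx=3,fy=3))
go((.5525,-.180,.075),0.185-np.pi/2)
E
```

```text
time_s: 24.28
ee_pos: [0.5529, -0.1796, 0.0746]
eef_rot: [3.128, 0.29, 0.001]
contact_force: [-0.4, -0.4, -0.1]
gripper_width: 0.0602
time_s: 25.28
ee_pos: [0.5524, -0.1793, 0.1842]
eef_rot: [-3.128, -0.29, 0.0]
contact_force: [0.3, -0.1, -0.4]
gripper_width: 0.0854
cell_center 0.8 [ 92.1 213.4] [0.5051 0.0135 0.086 ]
cell_center 0.69 [322.3 199. ] [ 0.5546 -0.1796  0.086 ]
lug 0.93 [ 65.3 178.7] [0.5218 0.0548 0.06  ]
lug 0.66 [322.3 135. ] [ 0.6042 -0.1703  0.06  ]
t 25.48 pos [ 0.5523 -0.1793  0.1837] tool x [ 0.983  0.184 -0.001] z [-0.001  0.    -1.   ] yaw_y -1.386 q [-0.39  0.27  0.75  1.73 -0.19  1.22 -0.98] w 0.0852 F [0.  0.3 0.5] need [0.3, 0.8, 108.7] spin -0.0 or 3.141
```

View pics/o9.png

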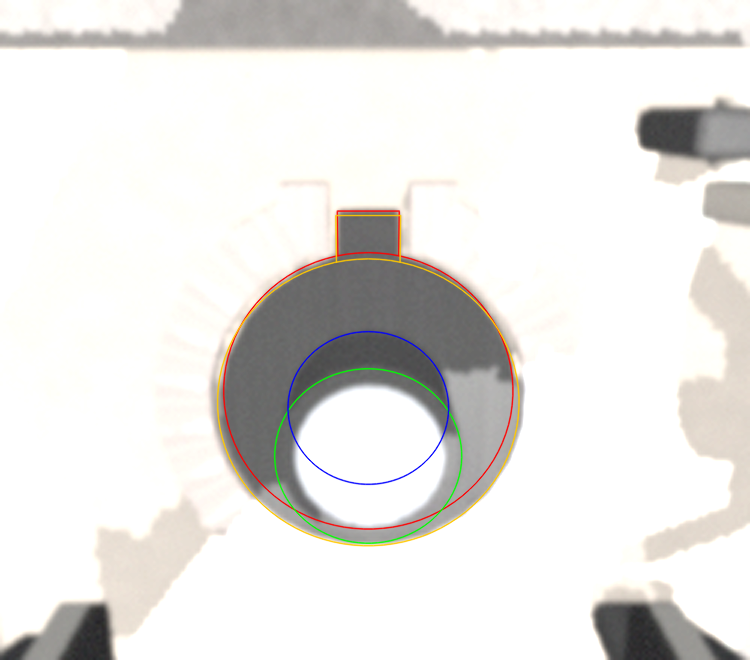

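View pics/s5.png

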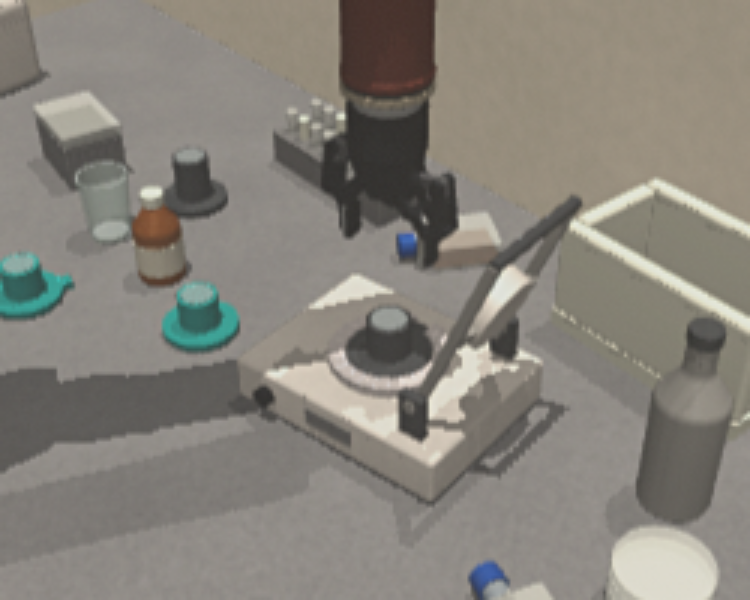

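```bash
python3 -c "
from rig import ctrl
print(ctrl.close_job())"
```

```text
the job is handed in; nothing more can be done
None
```

I swung the lamp arm over onto its back stop and set the lugged dark cell in the collar with its lug in the slot. The job was handed in at about 25.5 s; the robot reported no verdict.

- **Lamp arm:** I gripped the bar, followed the arc past upright to about 1.84 rad, and let go. In both side pictures since then it leans back on its own, with the gripper clear. The angle itself was judged only from those pictures. Force on the tool reached about 32 N partway through the swing.
- **Lens cell:** It met the floor at the expected height (tool at 0.075 m) without catching on the way down. In the last wrist picture its outline matched the cell model drawn at the seat pose to within about 1 mm. The lug lies inside the slot and the flange is level with the collar.
- **Disagreement:** The network put the cell's centre about 2 mm from my fitted seat centre. I trusted the outline fit, and 2 mm is still inside the 5 mm limit.
- **Other things:** In the last side picture the spare cell, beaker, bottle, thermos and the look-alikes stood where they were. The gripper was open about 0.1 m above the cell, with no contact force. I did not measure the other things' positions again.

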